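# Set the presser foot of an edge trimmer to a gauge

## Robot

A 6-joint arm with a two-finger parallel gripper is mounted at the origin on the work surface. World frame = base frame: x ahead of the robot, y to its left, z up, the work surface at z = 0. Lengths are in m, angles in degrees, forces in N, time in s.
With the tool pointing down it reaches from about 0.25 to 0.725 m from the base axis. Payload 9.7 kg.
Tool frame: the origin (TCP) lies at the very end of the fingers, on their centre line; the grasp point (between the pads) lies 19 mm behind it; z points along the fingers, y is the line along which they close (so a half turn about z gives the same grasp; the last joint's range is limited). The gripper opens to 85 mm and grips with 20 to 120 N. Pads are 22 mm wide; open, the fingers measure 114 mm over their backs; the gripper's body (76 mm by 85 mm) begins 54 mm behind the grasp point. The pads swing forward as they close: fully open they stand 13 mm farther back than shut.
Start: joints at [74.313, 4.979, 10.078, 95.1, 0, 90], TCP at [0.149, 0.53, 0.231] pointing down, gripper open.
Joint ranges: [-179.16, 179.16], [-48.56, 103.87], [-65.8, 70.77], [-126.05, 130.52], [-82.76, 87.17], [-180, 180]. Speed limits (degrees/s): [127.2, 127.2, 147.25, 180, 180, 180].

## Interface

Orientations are given as a 3x3 rotation matrix whose columns are the frame's x, y, z axes.
In Python, from station import robot, eoat, solver, imaging, order, sensors gives the robot as it stands. The module is installed in compiled form; this text tells all that it offers. Calls block until the motion is done:
- robot.goto(position, orientation): joint-space move of the TCP to a pose.
- robot.line_to(position, rotation=None, v=0.15, stop_force=None): straight line of the TCP; rotation=None keeps the orientation; v is the mean speed in m/s. With stop_force (N) it stops when the force on the tool has changed by that much, and returns True; else False.
- robot.movej(angles): joint-space move.
- eoat.grip(opening, grasp_force=None): opening from 0.0 (shut) to 1.0 (fully open); grasp_force is the grip in N (None keeps the last); returns when the fingers have stopped.
- robot.wait(seconds).
- solver.ik(position, orientation): joint angles nearest the present ones, or None.
- imaging.camera(name): name is "side" or "top" or "wrist"; returns the picture (480x640x3 uint8, red, green, blue); there is no depth.
- imaging.calibration(name): a dict with "fovy" (degrees; the focal length in pixels is half the picture's height over the tangent of half this angle, whatever the lens; pixels are square), "cx", "cy" (the principal point, pixels), "position" and "attitude" of the camera in the world; the wrist camera has in their place "tool_from_camera" (4x4, takes a point from camera to tool coordinates, whose origin is the TCP and whose axes are the flange's). Camera axes: x right, y down, z forward; pixel columns grow to the right and rows downward; lengths in m; the calibration is good to about 2 mm. A picture is of the moment at which its call begins: read the wrist's pose just before it. calibration takes no time and is no camera call.
A pose or a line that the arm cannot do raises robot.MotionError and nothing moves.
- order.close_job(): hands the job in, once; it reports no verdict.
Readings, each from a call of its own:
- sensors.get_clock(): time.
- sensors.get_q(): joint angles.
- sensors.get_joint_vel(): joint speeds.
- sensors.get_tau(): joint torques, N m.
- sensors.get_tcp_pos(): TCP position.
- sensors.get_tcp_rot(): TCP orientation.
- sensors.get_ft_force(): force on the tool from outside, world axes, zero at the start.
- sensors.get_ft_torque(): the same for the moment, N m.
- sensors.get_opening(): opening from 0.0 (shut) to 1.0 (fully open).
Only numpy, scipy, OpenCV 4.12 (cv2) and the standard library are available. Lean on these libraries where they do the work, as an engineer would, in place of code of your own. Each camera call takes 0.05 s, during which the arm holds its last target. There are 200 camera calls.

## Task

On the bench edge trimmer, slide the flat gauge straight along the middle of the bed under the raised foot until it is fully home against the stop, then turn the wing screw clockwise until the gauge just drags under the foot: a light pull of about 9 N should just slide it. Never clamp the gauge hard, leave it home against the stop with the foot dragging on it, and do not disturb the things around the machine.

Things in the scene. Friction and masses are not known exactly. Their poses are not given: they have to be found in the camera images.
- press: edge trimmer, fixed. Origin on the table under the screw axis; x along the bed from its free end to the stop, z up. Bed 300 x 100 x 20 mm: x -230 to 70, y -50 to 50, top at z 20 mm. A grey arm (x -25 to 25, y -28 to 98, z 85 to 105 mm) comes from a column at y 58 to 98, motor behind it to y 173. Round knife at y 42 to 45, x -34 to 34. The steel foot hangs on the screw axis: 30 mm wide, x -26 to 12
- stop (a point): point on the near face of the dark stop block (60 mm wide, from z 20 to 36 mm) against which the gauge's end comes home: 45 mm beyond the screw axis, 24 mm above the table, same axes as the trimmer
- head: steel ram above the foot (origin: its lower end); sinks 3.0 mm per rad of screw. The foot hangs below it on a worn shank by an unknown length: at the start its underside is 1.5 to 6.5 mm above the height of the gauge's top. It is sprung: from first touch on the gauge it presses about 11.5 N more per rad of screw. Right: 4 to 9 N; over 20 N is clamped hard
- screw (a joint): angle of the adjusting screw, rad, grows clockwise seen from above and lowers the foot; range 0 to 4.5, starts at 0 to 0.2. It stays where it is left (friction 0.08 N m) and does not rise or sink
- screw_grip (a point): centre of the black wing of the screw, the point to grip, 140 mm above the table. The wing is a bar 42 mm long along this point's x, 14 mm thick along its y, from 122 to 154 mm above the table; below it a thin stem on a disc of 36 mm diameter (top at 110 mm). It turns with the screw
- gauge: loose steel gauge, 0.2 kg, at the start on the bed before the foot. Blade 165 x 40 x 8 mm; origin under the middle of its leading end, the blade runs from there along -x; z up. An upright tab stands near its rear. Friction on bed and foot about 0.6 (varies by a tenth): it takes about 1.2 N to slide it free, and 1.2 N more per newton of foot force
- gauge_grip (a point): point to grip on the gauge's upright tab: the tab is 30 mm long (x), 14 mm thick (y) and reaches from 8 to 58 mm above the blade's underside; this point is on its centre, 38 mm above the underside and 145 mm behind the leading end. Axes as the gauge's
- gauge_tip (a point): middle of the gauge's leading end face, half-way up (4 mm above the underside)
- thread_cone: cone of white thread, 60 mm wide, 118 mm tall, origin under its centre; not to be disturbed
- pin_box: white open box 90 x 70 x 28 mm, origin under its centre; not to be disturbed
- shears: fabric shears lying flat, 215 mm long, blades along +x from the pivot, black handle rings along -x; origin at the pivot; not to be disturbed
- chalk_jar: glass jar 52 mm wide, 60 mm tall, origin under its centre; not to be disturbed
Not all that is in view belongs to the job. Several things have the shape of the gauge; the one meant has the colours described above.

How it is judged (in metres and radians):
On the way:
1. the gauge is home against the stop (within 10 mm) while the foot does not yet press on it (x of gauge_tip in the frame of press between 0.035 and 0.05 m and y of gauge_tip in the frame of press between -0.012 and 0.012 m and contact force between gauge and head below 1 N), for 0.2 s.
At the end, for the whole second after the job is handed in: The gauge lies flat and at rest on the bed, its leading end within 10 mm of the stop and within 12 mm of the middle line, and the foot presses on it with 4 to 9 N (a pull of about 6 to 12 N slides it); the screw is at rest and everything is released (x of gauge_tip in the frame of press between 0.035 and 0.05 m and y of gauge_tip in the frame of press between -0.012 and 0.012 m and contact force between gauge and head between 4 and 9 N and angle between gauge's own z axis and vertical below 0.06 rad and linear speed of gauge below 0.01 m/s and velocity of joint screw below 0.05 rad/s); the robot touches nothing.
It fails at once if the gauge is clamped hard: the foot presses on it with more than 20 N (contact force between gauge and head above 20 N).
It fails at once if the thread cone is moved more than 20 mm (distance of thread_cone from where it was at the start of the episode above 0.02 m).
It fails at once if the pin box is moved more than 20 mm (distance of pin_box from where it was at the start of the episode above 0.02 m).
It fails at once if the shears is moved more than 20 mm (distance of shears from where it was at the start of the episode above 0.02 m).
It fails at once if the chalk jar is moved more than 20 mm (distance of chalk_jar from where it was at the start of the episode above 0.02 m).
It also fails if it takes over 72 s, if anything falls off the work surface, if the arm or the gripper's body presses on something with over 40 N, if the wrist force passes 120 N, or if a joint passes its speed limit or range.

## Working session

There is one attempt and no reset: what is moved stays moved. The work goes in short steps, each a Python script; the robot and the scene stay as the last script left them, time stands still between calls to the robot, and variables do not carry over. Pictures are saved under pics/ and viewed, on a budget of 10 in all, crops included, one or two more only if the job needs it, and the job is handed in when it is done.

```bash
mkdir -p pics; python3 - <<'E'
from station import robot, eoat, solver, imaging, order, sensors
import cv2
for n in ("top","side"):
    im=imaging.camera(n); cv2.imwrite(f"pics/{n}0.png",im[:,:,::-1]); print(n,imaging.calibration(n))
print(imaging.calibration("wrist"),sensors.get_clock(),sensors.get_tcp_rot())
E
```

```text
top {'fovy': 57.200554879079036, 'cx': 319.11485460931976, 'cy': 238.94313813413575, 'position': array([ 0.49553533, -0.02817742,  1.12029701]), 'attitude': array([[-0.01419093, -0.98727475,  0.15838936],
       [-0.99969022,  0.01724805,  0.01794327],
       [-0.02044685, -0.15808566, -0.98721368]])}
side {'fovy': 52.44084554695073, 'cx': 314.7088352062211, 'cy': 240.79445431148596, 'position': array([0.26779252, 0.78446684, 0.78974796]), 'attitude': array([[-0.8962711 , -0.27958827,  0.34427969],
       [-0.44332456,  0.54254164, -0.71352078],
       [ 0.01270597, -0.7921357 , -0.61021275]])}
{'fovy': 58.62746300422169, 'cx': 317.6217836234968, 'cy': 235.96187014307293, 'tool_from_camera': array([[ 1.90548147e-04, -9.53807992e-01, -3.00416841e-01,
         7.65404125e-02],
       [ 9.99999631e-01, -6.97806904e-05,  8.55829041e-04,
        -6.67536682e-04],
       [-8.37259874e-04, -3.00416893e-01,  9.53807627e-01,
        -1.43284791e-01],
       [ 0.00000000e+00,  0.00000000e+00,  0.00000000e+00,
         1.00000000e+00]])} 0.1 [[-9.62759710e-01  2.70358367e-01 -3.05440060e-04]
 [ 2.70358540e-01  9.62759065e-01 -1.11486583e-03]
 [-7.34811880e-06 -1.15592623e-03 -9.99999332e-01]]
```

View pics/top0.png

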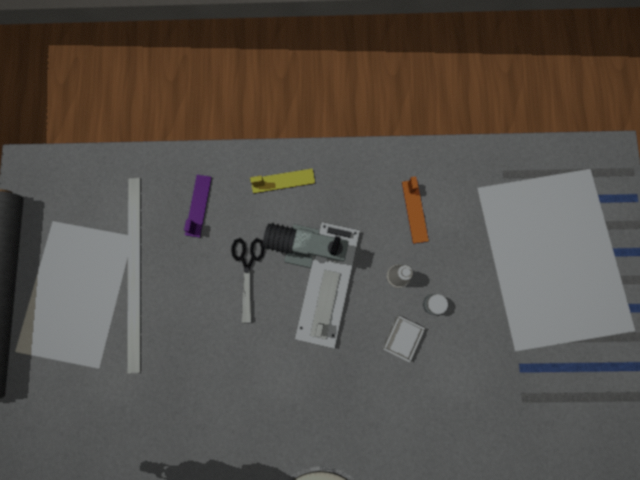

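View pics/side0.png

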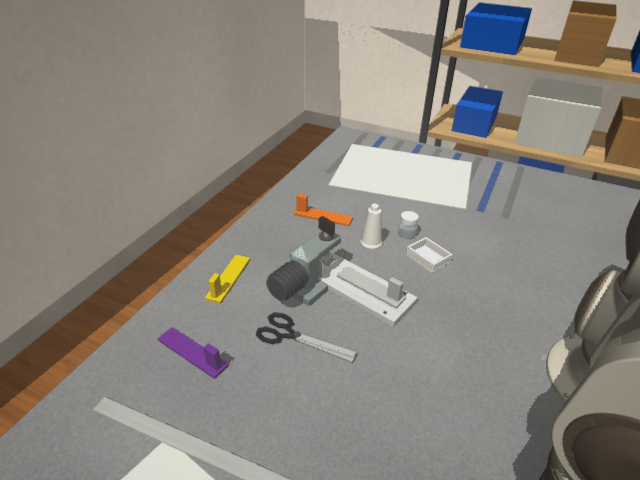

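Top: bed is the white strip from (315,343) to (341,227), gauge (light grey) on it with tab at (321,329), wing at (337,245). Cone (401,275), jar (437,304), box (405,339) on the right, shears (247,280) on the left. Side view agrees.

```bash
cat > h.py <<'E'
from station import robot, eoat, solver, imaging, order, sensors
import numpy as np, cv2
def cam(n):
    c=imaging.calibration(n)
    if n=="wrist":
        T=np.eye(4);T[:3,:3]=sensors.get_tcp_rot();T[:3,3]=sensors.get_tcp_pos()
        T=T@c["tool_from_camera"];p,R=T[:3,3],T[:3,:3]
    else: p,R=np.array(c["position"]),np.array(c["attitude"])
    return dict(p=p,R=R,f=240/np.tan(np.radians(c["fovy"]/2)),cx=c["cx"],cy=c["cy"])
def ray(c,u,v,z):
    d=c["R"]@np.array([(u-c["cx"])/c["f"],(v-c["cy"])/c["f"],1]);return c["p"]+d*(z-c["p"][2])/d[2]
def proj(c,P):
    q=c["R"].T@(np.array(P)-c["p"]);return q[:2]/q[2]*c["f"]+[c["cx"],c["cy"]]
def rot(yaw): # tool down, tool x at heading yaw (rad)
    x=np.array([np.cos(yaw),np.sin(yaw),0]);z=np.array([0,0,-1.]);return np.c_[x,np.cross(z,x),z]
E
python3 - <<'E'
from h import *
c=cam("top")
for u,v in [(295,340),(337,347),(360,232),(322,223)]: print(ray(c,u,v,.02))
w=ray(c,337,244,.154);print("wing",w); print("tab",ray(c,321,329,.078))
print([ray(c,u,v,.0) for u,v in((401,280),(437,308),(405,339),(247,325))])
m=[ray(c,316,343.5,.02),ray(c,341,227.5,.02)]; d=m[1]-m[0];yaw=np.arctan2(d[1],d[0]);print(yaw,np.linalg.norm(d))
h=np.array([np.cos(yaw),np.sin(yaw),0])
t=m[0]+h*.12; 
robot.goto([t[0]-.0,t[1],.33],rot(yaw+np.pi))
C=cam("wrist");im=imaging.camera("wrist");cv2.imwrite("pics/w1.png",im[:,:,::-1]);np.savez("w1.npz",**C)
print(sensors.get_clock(),sensors.get_q())
E
```

```text
[0.42290294 0.05433453 0.02      ]
[ 0.40494495 -0.04793738  0.02      ]
[ 0.688071   -0.11202131  0.02      ]
[ 0.71305046 -0.0161096   0.02      ]
wing [ 0.63851955 -0.05011923  0.154     ]
tab [ 0.45090928 -0.01060476  0.078     ]
[array([ 0.56645019, -0.21354274,  0.        ]), array([ 0.49520964, -0.30021724,  0.        ]), array([ 0.42050315, -0.21707196,  0.        ]), array([0.45987744, 0.17616325, 0.        ])]
-0.23053945347124588 0.29441386357906
2.5667 [-2.54926199e+00  6.00351721e+00  2.24388892e+01  1.06443376e+02
  5.81072692e-03  1.05989444e+01]
```

View pics/w1.png

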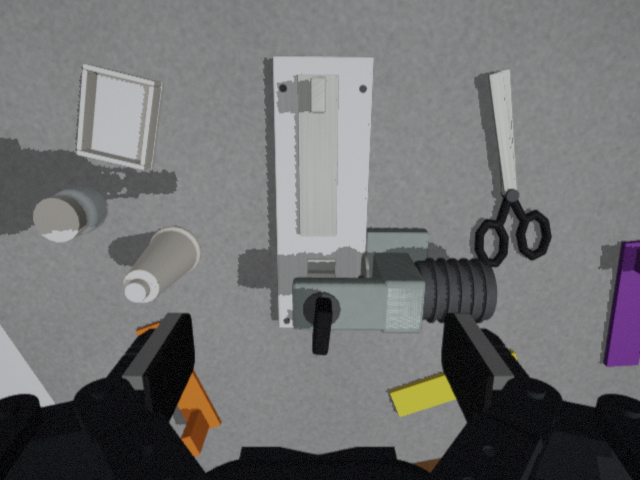

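Bed corners about (274,58), (373,58), (279,327). The gauge's leading end is at about (318,235) with its tab at (318,95). The wing is at (321,325), seemingly along press x. All neighbours are clear of it.

```bash
python3 - <<'E'
from h import *
C=dict(np.load("w1.npz"));im=cv2.imread("pics/w1.png");g=cv2.GaussianBlur(cv2.cvtColor(im,6),(3,3),0).astype(float)
gx=np.diff(g,axis=1)
def edge(v,a,b,s):
    r=s*gx[v,a:b];i=r.argmax();k=slice(max(i-1,0),i+2);w=np.clip(r[k],.01,None);return a+.5+(np.arange(len(r))[k]*w).sum()/w.sum()
L=np.array([ray(C,edge(v,262,288,1),v,.02) for v in range(70,225)]);R=np.array([ray(C,edge(v,355,385,-1),v,.02) for v in range(70,225)])
def fit(P):
    vx,vy,x,y=cv2.fitLine(P[:,:2].astype(np.float32),cv2.DIST_HUBER,0,.001,.001).ravel()
    if vx<0: vx,vy=-vx,-vy
    return np.arctan2(vy,vx),np.array([x,y])
l,r=fit(L),fit(R);yaw=(l[0]+r[0])/2;n=np.array([-np.sin(yaw),np.cos(yaw)]);h=np.array([np.cos(yaw),np.sin(yaw)])
print("yaws",l[0],r[0],"width",(r[1]-l[1])@n)
mid=((l[1]+r[1])@n)/2
# near end of bed
def vedge(u,a,b,s):
    c=s*np.diff(g[a:b,u]);return a+.5+c.argmax()
ne=np.median([ray(C,u,vedge(u,45,70,1),.02)[:2]@h for u in range(300,360,4)])
fe=np.median([ray(C,u,vedge(u,315,340,-1),.02)[:2]@h for u in range(282,292,2)])
print("near,far",ne,fe,fe-ne)
x0=((ne+.23)+(fe-.07))/2
O=h*x0+n*mid;print("origin",O,"yaw",yaw)
def press(p): d=np.array(p)[:2]-O;return d@h,d@n
# gauge on blade top z=.028
gl=[press(ray(C,edge(v,292,306,-1),v,.028)) for v in range(125,225)];gr=[press(ray(C,edge(v,330,346,1),v,.028)) for v in range(125,225)]
gl,gr=np.array(gl),np.array(gr)
print("gauge L fit",np.polyfit(*gl.T,1),"R",np.polyfit(*gr.T,1))
print("gauge rawL",np.median(gl[:,1]),np.median(gr[:,1]))
tips=[vedge(u,225,245,1) for u in range(304,334,4)];tips2=[vedge(u,225,245,-1) for u in range(304,334,4)];print(tips,tips2)
print("tip at 235",press(ray(C,318,235.5,.028)))
for z,(u,v) in ((.078,(318,77)),(.078,(310,110)),(.078,(325,110))): print("tab",press(ray(C,u,v,z)))
# wing
for k in((0,0,.154),(.021,0,.154),(-.021,0,.154),(0,0,.122),(0,.021,.154),(0,-.021,.154)): print(k,proj(C,[*(O+h*k[0]+n*k[1]),k[2]]))
d=(im.max(2)<45).astype(np.uint8)[285:365,295:350];nn,lab,st,ce=cv2.connectedComponentsWithStats(d);print(st[1:]+[295,285,0,0,0])
cv2.imwrite("pics/w1c.png",cv2.resize(im[60:365,250:450],None,fx=2.6,fy=1.95*1)if 0 else np.hstack([cv2.resize(im[60:260,270:390],None,fx=3,fy=3,interpolation=2),cv2.resize(im[230:370,275:375],None,fx=4,fy=600/140,interpolation=2)]))
np.savez("press.npz",O=O,yaw=yaw)
E
```

```text
yaws -0.23543301 -0.23573433 width 0.09891368
near,far 0.4028261263708476 0.6903312107707187 0.2875050843998711
origin [ 0.63376106 -0.04422751] yaw -0.23558366
gauge L fit [ 0.0069756  -0.02707011] R [0.00422965 0.01680591]
gauge rawL -0.02780781362118328 0.01634991034263883
[np.float64(235.5), np.float64(235.5), np.float64(235.5), np.float64(235.5), np.float64(236.5), np.float64(235.5), np.float64(235.5), np.float64(235.5)] [np.float64(225.5), np.float64(225.5), np.float64(228.5), np.float64(228.5), np.float64(225.5), np.float64(228.5), np.float64(229.5), np.float64(227.5)]
tip at 235 (np.float64(-0.04192729521394654), np.float64(-0.003466224607952931))
tab (np.float64(-0.20173709138405901), np.float64(-0.004586978403972102))
tab (np.float64(-0.17422281888353888), np.float64(-0.01150529913243181))
tab (np.float64(-0.17430499325411627), np.float64(0.001799432363344378))
(0, 0, 0.154) [322.07038164 328.04999098]
(0.021, 0, 0.154) [321.84140705 349.89959165]
(-0.021, 0, 0.154) [322.30754339 305.41914077]
(0, 0, 0.122) [321.68922065 310.28962287]
(0, 0.021, 0.154) [347.0700743  328.17595131]
(0, -0.021, 0.154) [297.06266336 327.92399022]
[[308 293  25  62 990]
 [309 300   3   2   3]
 [307 304   1   1   1]
 [309 303   2   2   2]
 [308 306   1   1   1]
 [304 305   8  10  26]
 [308 316   3   4   7]]
```

View pics/w1c.png

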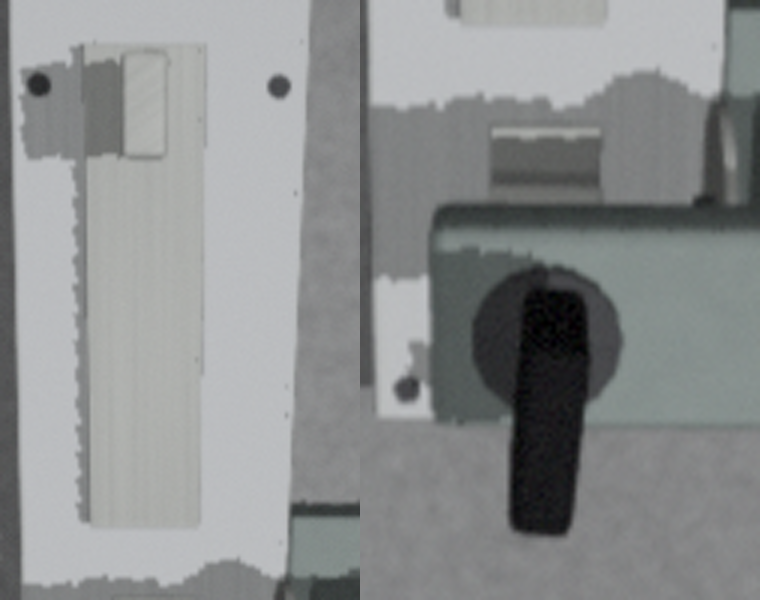

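Wing is about 3° clockwise of the bed axis, and its centre sits about 5 mm further along x than my origin (a bed hole spoiled the far-edge estimate). I'll correct the origin and slide the gauge home.

```bash
cat >> h.py <<'E'
import os
if os.path.exists("press.npz"):
    _d=np.load("press.npz");yaw=float(_d["yaw"]);hx=np.array([np.cos(yaw),np.sin(yaw)]);hy=np.array([-np.sin(yaw),np.cos(yaw)]);O=_d["O"]+.0052*hx
    RT=rot(yaw+np.pi)
def W(x,y,z): return [*(O+hx*x+hy*y),z]
def P(p): d=np.array(p)[:2]-O;return np.round([d@hx,d@hy,p[2]],4)
def F(): f=np.array(sensors.get_ft_force());return np.round([f[:2]@hx,f[:2]@hy,f[2]],2)
E
python3 - <<'E'
from h import *
robot.goto(W(-.193,-.0045,.12),RT)
robot.line_to(W(-.193,-.0045,.041),v=.1)
print(F(),sensors.get_clock())
eoat.grip(0,40);print(sensors.get_opening(),F())
robot.line_to(W(-.193+.078,-.001,.041),v=.06);print(F())
print(robot.line_to(W(-.193+.105,-.001,.041),v=.02,stop_force=6),F(),P(sensors.get_tcp_pos()),sensors.get_clock())
eoat.grip(.5);print(F(),sensors.get_clock())
robot.line_to(W(*P(sensors.get_tcp_pos())[:2],.12),v=.2)
robot.goto(W(-.12,0,.22),RT)
C=cam("wrist");im=imaging.camera("wrist");cv2.imwrite("pics/w2.png",im[:,:,::-1]);np.savez("w2.npz",**C)
for k in((0,0,.154),(.021,0,.154),(-.021,0,.154),(.045,0,.028),(-.12,-.02,.028),(-.12,.02,.028)): print(k,proj(C,W(*k)))
print(sensors.get_clock())
E
```

```text
[0.21 0.43 0.7 ] 4.4083
0.1635295975925137 [0.49 0.57 1.1 ]
[-3.63  0.53  6.28]
True [-2.11 -0.68  5.51] [-0.1002 -0.001   0.0411] 7.3167
[-0.65  0.04  0.17] 7.7083
(0, 0, 0.154) [318.29247498 442.06263533]
(0.021, 0, 0.154) [318.26777746 469.47783522]
(-0.021, 0, 0.154) [318.31840861 413.27529504]
(0.045, 0, 0.028) [317.93632316 377.31080243]
(-0.12, -0.02, 0.028) [293.08301118 201.44246782]
(-0.12, 0.02, 0.028) [342.98396929 201.44567949]
8.7917
```

View pics/w2.png

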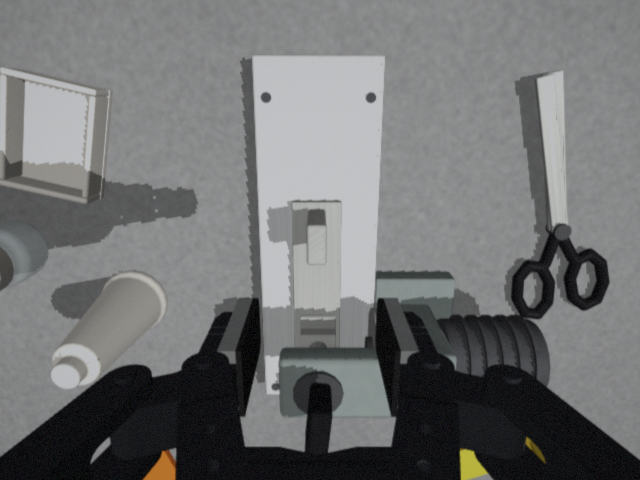

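Gauge is home: its rear end is at row 201, where I predicted it, and it sits about 1.6 mm off the middle line. Next I'll turn the wing 1.1 rad, then do a pull test.

```bash
cat >> h.py <<'E'
def turn(a0,da):
    """grip wing standing at angle a0 (rad clockwise from press x), turn by da clockwise, release, rise"""
    a=(a0+np.pi/2)%np.pi-np.pi/2
    best=None
    for s in(0,np.pi):
        q=solver.ik(W(0,0,.123),rot(yaw+s-a))
        if q is None: continue
        e=q[5]+np.degrees(da)
        if abs(e)<175 and (best is None or abs(q[5]-sensors.get_q()[5])<best[0]): best=(abs(q[5]-sensors.get_q()[5]),s)
    R=rot(yaw+best[1]-a)
    robot.goto(W(0,0,.19),R); robot.line_to(W(0,0,.123),v=.1)
    eoat.grip(0,30);f0=F();q=list(sensors.get_q());q6=q[5];k=int(np.ceil(abs(da)/.6))
    for i in range(k):
        q[5]=q6+np.degrees(da)*(i+1)/k;robot.movej(q);print("  turn",F(),np.round(sensors.get_ft_torque(),2))
    eoat.grip(.5);print("  q6",q6,sensors.get_q()[5],"grip F",f0,F())
    robot.line_to(W(0,0,.19),v=.2)
def pull(d=.005):
    """grip tab, pull back d slowly, push home; print forces along press x"""
    x,y,z=-.1002,-.001,.041
    robot.goto(W(x,y,.11),RT);robot.line_to(W(x,y,z),v=.1)
    f0=F();eoat.grip(0,40);f1=F();fs=[]
    for i in range(1,6):
        robot.line_to(W(x-d*i/5,y,z),v=.01);fs.append(F()-f1)
    print("  free",f0,"gripped",f1,"\n  pull",np.array(fs).tolist())
    fs=[]
    for i in range(4,0,-1):
        robot.line_to(W(x-d*i/5,y,z),v=.01);fs.append(F()-f1)
    robot.line_to(W(x+.004,y,z),v=.01,stop_force=8)
    print("  push",np.array(fs).tolist(),"end",F()-f1,P(sensors.get_tcp_pos()))
    eoat.grip(.5);print("  released",F());robot.line_to(W(x,y,.11),v=.2)
E
python3 - <<'E'
from h import *
turn(.06,1.1);print(sensors.get_clock())
pull();print(sensors.get_clock())
robot.goto(W(-.12,0,.22),RT)
C=cam("wrist");im=imaging.camera("wrist");cv2.imwrite("pics/w3.png",im[:,:,::-1]);print(sensors.get_clock())
E
```

```text
turn [-0.37 -0.44  2.38] [-0.03  0.14 -0.01]
  turn [-0.28 -0.58  3.05] [-0.13  0.29 -0.07]
  q6 12.86757443435271 75.85733245174825 grip F [ 0.23 -0.02  5.18] [ 0.22 -0.76  0.05]
12.6
  free [ 0.24  0.03 -0.52] gripped [ 0.42 -1.27  4.74] 
  pull [[0.78, 0.5700000000000001, 1.0], [2.72, 1.74, 1.7400000000000002], [2.83, 0.89, 1.29], [1.8599999999999999, -0.010000000000000009, 1.1099999999999994], [2.77, 0.94, 1.54]]
  push [[-5.17, 1.55, 5.74], [-5.53, 1.29, 6.119999999999999], [-7.09, 1.19, 6.99], [-7.16, 0.17999999999999994, 7.049999999999999]] end [-2.14  2.59  0.02] [-0.0998 -0.0009  0.0418]
  released [ 0.54 -0.93 -0.59]
18.3583
18.9333
```

View pics/w3.png

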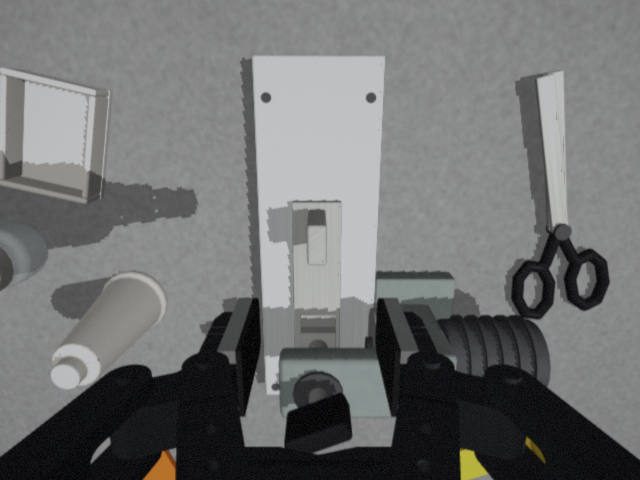

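The wing has turned to about 63° and the gauge is still home. Gripping the tab pressed it down by about 5 N, which spoils the drag reading, though it still reads close to no foot load. From here I'll straddle the tab fore and aft without gripping, so the measured force is purely horizontal.

```bash
cat >> h.py <<'E'
def pull2(d=.007,op=.46):
    """straddle the tab fore and aft, drag back a few mm with the front finger, push home with the rear one"""
    x,y,z=-.1002,-.0015,.048
    q=sensors.get_q()[5]
    R=min((rot(yaw+s) for s in(np.pi/2,-np.pi/2)),key=lambda R:abs((solver.ik(W(x,y,.11),R)or[0]*5+[999])[5]-q) if not isinstance(solver.ik(W(x,y,.11),R),np.ndarray) else abs(solver.ik(W(x,y,.11),R)[5]-q))
    robot.goto(W(x,y,.11),R);eoat.grip(op);robot.line_to(W(x,y,z),v=.12)
    f0=np.mean([F() for _ in range(3)],0);out=[]
    for i in range(1,int(d/.0008)+1):
        robot.line_to(W(x-.0008*i,y,z),v=.012);out.append((F()-f0).round(1))
        if i>8 and False: break
    print("  free",f0.round(2)," pull x:",[float(o[0]) for o in out],"z:",[float(o[2]) for o in out][-3:])
    b=P(sensors.get_tcp_pos())
    robot.line_to(W(x,y,z),v=.03)
    hit=robot.line_to(W(x+.014,y,z),v=.015,stop_force=14)
    print("  home",hit,(F()-f0).round(1),P(sensors.get_tcp_pos()),"back",b)
    robot.line_to(W(x,y,z),v=.03);robot.line_to(W(x,y,.11),v=.2);eoat.grip(.5)
E
python3 - <<'E'
from h import *
turn(1.16,.6);print(sensors.get_clock())
pull2();print(sensors.get_clock())
E
```

```text
turn [-1.36 -0.63  1.94] [-0.04  0.16 -0.14]
  q6 75.8912649196585 110.23996779693651 grip F [-0.44 -0.97  3.95] [-1.18  0.75  0.07]
22.65
  free [-0.55 -0.39  0.55]  pull x: [0.3, 0.1, 0.4, 0.4, 0.4, 1.5, 2.6, 2.2] z: [-2.0, -1.6, -0.4]
  home True [ 0.5  0.7 -1. ] [-0.0953 -0.0016  0.0475] back [-0.1067 -0.0015  0.048 ]
27.9917
```

```bash
sed -i 's/x-.0008\*i,y,z),v=.012);out.append((F()-f0)/x-.003-.0006*i,y,z),v=.012);out.append((np.mean([F() for _ in range(3)],0)-f0)/; s/int(d\/.0008)/int((d-.003)\/.0006)/' h.py
python3 - <<'E'
from h import *
turn(1.76,.6);print(sensors.get_clock())
pull2(.0078);print(sensors.get_clock())
robot.goto(W(-.12,0,.22),RT)
im=imaging.camera("wrist");cv2.imwrite("pics/w4.png",im[:,:,::-1]);print(sensors.get_clock())
E
```

```text
turn [-0.82 -0.68  2.86] [ 0.04  0.15 -0.01]
  q6 110.26481677116504 144.6149823866714 grip F [ 0.16 -0.52  4.56] [0.71 0.07 1.03]
31.2417
  free [ 0.24 -0.6   0.57]  pull x: [0.3, 0.2, 4.6, 6.8, 6.5, 7.4, 7.8, 6.8] z: [-4.7, -4.3, -5.1]
  home True [ 0.3  1.4 -0.2] [-0.0976 -0.0016  0.0475] back [-0.1072 -0.0015  0.048 ]
36.8833
38.325
```

View pics/w4.png

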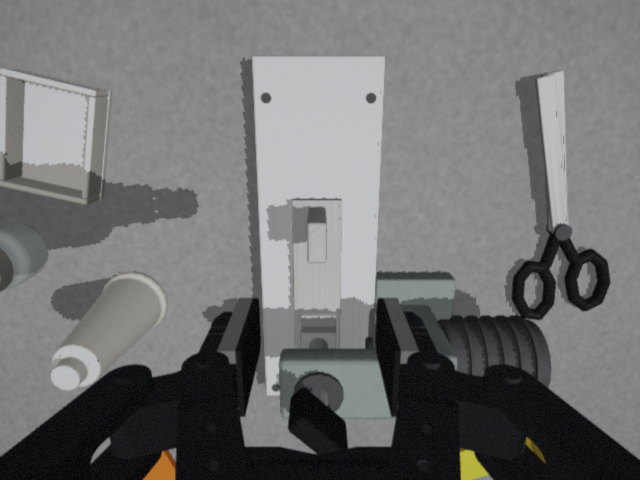

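The wing is at about 135° and the gauge's rear end is at row 199, about 2 mm short of home. The drag reads about 7.2 N, but with a 5 N lifting rub on the finger, so the foot force could be 5 to 8 N. I'll repeat the drag with the finger moving down and then up to separate the rub, then push home.

```bash
python3 - <<'E'
from h import *
x,y,z=-.1002,-.0015,.046
q=sensors.get_q()[5]
R=min((rot(yaw+s) for s in(np.pi/2,-np.pi/2)),key=lambda R:abs(np.array(solver.ik(W(x,y,.11),R))[5]-q))
robot.goto(W(x,y,.11),R);eoat.grip(.46);robot.line_to(W(x,y,z),v=.12)
f0=np.mean([F() for _ in range(4)],0)
def home():
    robot.line_to(W(x+.002,y,z),v=.03)
    h=robot.line_to(W(x+.012,y,z),v=.012,stop_force=22);print("home",h,(F()-f0).round(1),P(sensors.get_tcp_pos()))
home();robot.line_to(W(x-.0036,y,z),v=.03)
S=[]
for i in range(1,13):
    dz=[0,-.0006,-.0012,-.0018,-.0024,-.003,-.0036,-.003,-.0024,-.0018,-.0012,-.0006,0][i]
    robot.line_to(W(x-.0036-.0005*i,y,z+dz),v=.012);S.append(np.mean([F() for _ in range(3)],0)-f0)
S=np.array(S);print(S[:,[0,2]].round(1).tolist())
c=S[2:];print("mu=.6: N",((c[:,0]/.6-2-c[:,2])/2).round(1))
home();robot.line_to(W(x,y,z),v=.03);robot.line_to(W(x,y,.11),v=.2)
robot.goto(W(-.12,0,.22),RT)
im=imaging.camera("wrist");cv2.imwrite("pics/w5.png",im[:,:,::-1]);print(sensors.get_clock())
for n in("w2","w3","w4","w5"):
    g=cv2.cvtColor(cv2.imread(f"pics/{n}.png"),6).astype(float)[190:212,293:306].mean(1);print(n,g.round(0).astype(int).tolist())
E
```

```text
home True [-0.7  0.  -0.5] [-0.0954 -0.0016  0.0456]
[[-0.2, 0.0], [0.8, -0.2], [4.6, 1.1], [5.5, 3.3], [7.9, 5.0], [8.8, 4.5], [8.1, 1.2], [7.2, -0.7], [6.4, -2.9], [7.0, -4.7], [6.4, -4.6], [4.8, -4.3]]
mu=.6: N [2.3 2.  3.1 4.1 5.1 5.4 5.8 7.2 6.7 5.2]
home True [-0.5 -0.3  0.1] [-0.0957 -0.0016  0.0451]
48.2083
w2 [194, 193, 194, 194, 194, 194, 193, 193, 192, 179, 140, 100, 139, 167, 173, 173, 173, 172, 163, 142, 122, 116]
w3 [194, 193, 194, 193, 193, 193, 193, 193, 193, 187, 154, 106, 130, 163, 172, 173, 173, 172, 165, 145, 124, 115]
w4 [193, 193, 194, 193, 193, 193, 193, 184, 145, 100, 141, 170, 174, 173, 173, 172, 161, 138, 120, 115, 114, 114]
w5 [194, 193, 193, 194, 194, 193, 194, 194, 194, 193, 186, 151, 104, 137, 167, 173, 173, 173, 172, 163, 142, 123]
```

```bash
python3 - <<'E'
from h import *
robot.wait(.2);print(F(),sensors.get_clock());order.close_job()
E
```

```text
[-0.3   0.05  0.47] 48.4083
the job is handed in; nothing more can be done
```

I slid the gauge home against the stop, turned the wing screw about 2.3 rad clockwise in three steps with drag tests after each, pushed the gauge home again and handed in at 48 s. The handover gave no verdict.

- **Position:** in the last camera picture the gauge's rear end is within about 1 px (1 mm) of where it lay when first home. It sat about 1.6 mm off the bed's middle line when first home. I saw no sign that the things around the machine had moved. That last picture I checked only by its pixel values, not by eye. The gripper is clear of everything.
- **Drag:** in the last drag test the gauge slid at about 7 to 8 N, which means a foot force of about 5 to 6 N (right is 4 to 9 N). This is a little lighter than the 9 N you asked for, and I left it there.
- **Checks that disagreed:** the drag readings were noisy. The first test was spoiled because gripping the tab pressed it down by about 5 N. In the later ones the finger rubbed up or down on the tab, so single readings scattered between about 5 and 7 N of foot force. One push home also stopped about 2 mm short, and the final push put that right.

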